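Free the ratchet stay and shut the centrifuge lid

ROBOT

A 7-joint arm with a two-finger parallel gripper is mounted at the origin on the work surface. World frame = base frame: x ahead of the robot, y to its left, z up, the work surface at z = 0. Lengths are in m, angles in rad, forces in N, time in s.
With the tool pointing down it reaches from about 0.425 to 0.875 m from the base axis. Payload 4.7 kg.
Tool frame: the origin (TCP) lies on the centre line of the jaws, within the pads' length; the fingertips stand 22 mm ahead of it and the grasp point (between the pads) lies 3 mm ahead of it; z points along the fingers, y is the direction in which the jaws open and shut (so a half turn about z gives the same grasp; the last joint's range is limited). The gripper opens to 87 mm and grips with 3 to 60 N. Pads are 19 mm wide; open, the fingers measure 117 mm over their backs; the gripper's body (75 mm by 190 mm) begins 51 mm behind the grasp point.
Start: joints at [-1.192, 0.321, -0.07, 1.45, 0.023, 1.371, -0.057], TCP at [0.232, 0.607, 0.245] pointing down, gripper open.
Joint ranges: [-2.86, 2.86], [-0.3, 2.09], [-1.38, 1.24], [0.06, 2.45], [-1.56, 4.7], [0.09, 2.05], [-2.69, 2.69]. Speed limits (rad/s): [2.57, 2.57, 3.14, 3.14, 3.14, 3.14, 3.14].

INTERFACE

Orientations are given as a rotation vector (axis times angle).
In Python, from bench import ctrl, imaging, close_job, finder gives the robot as it stands. The module is installed in compiled form; this text tells all that it offers.
- The arm moves only by the shell command python3 -m jog 'ROWS' [FORCE]. ROWS is JSON, a list that holds one entry, the list of rows, each a list of 7 numbers: the shift along the tool's x, y, z in cm, then the turn, a rotation vector about the tool's x, y, z in degrees, then the finger opening in cm, from 0 to 8.7. In form: [[[dx, dy, dz, ax, ay, az, claw], ...]]. A call has 1 to 12 rows; each row shifts and turns the commanded pose from where the row before left it, along the tool's axes as they then stand; what a row does not reach is not made up. A row lasts 1/10 s, in which the tool goes at most 50 mm and 8.59 degrees, less where a joint would pass 70% of its speed; a pose out of reach is approached as far as the arm can. A call is refused whole if a number of a shift passes 5 or a number of a turn 8.59, either way. A call with a gripper value outside its range is refused whole. The fingers move at their own pace and stop on an object; FORCE is the grip in N (left out, the last holds). Time passes only in rows, so rows that do not move let the fingers close. It gives the time, the measured TCP pose, the force and the opening at its end, in the units of the state.
- ctrl.get_state(): the state, without advancing time (a new reading comes with each control period).
- imaging.get_image(name): name is "scene" or "top"; returns a dict with "frame" (480x640x3 uint8, red, green, blue), "intrinsics" (3x3 intrinsics, pixels), "pose" (4x4, takes a point from camera to world coordinates). Camera axes: x right, y down, z forward; pixel columns grow to the right and rows downward; lengths in m; the calibration is good to about 2 mm. A picture is of the moment at which its call begins. There is no depth.
- close_job(): hands the job in, once; it reports no verdict.
Trained networks look in the newest picture that a camera, given by its name, has taken for a name from the list of things; names that differ only in an ending like _2 or _b are one class to them, and where a whole thing is asked for, a point or a joint stands for the part that bears it (a point fixed in the world has none). Each returns a list of dicts, best first, with "conf" (0 to 1); they miss things now and then, are a little off and sometimes report something else, mostly with a low value. They report only what shows in the picture. A call takes as long as a camera call.
- finder.trace(label, camera): "region" (480x640 bool, what is visible of it) and "point" ([row, column] as shares, 0 to 1, of the picture: columns of its width, rows of its height, amid what is visible of it).
- finder.spot_point(label, camera): "point" ([row, column] as shares, 0 to 1, of the picture: columns of its width, rows of its height: a listed point, or the origin of a listed thing).
The state is a dict: "time": time; "joint_positions": joint angles; "qd": joint speeds; "joint_torque": joint torques, N m; "position": TCP position; "tool_rot": TCP orientation; "ft_force": force on the tool from outside, world axes, zero at the start; "torque": the same for the moment, N m; "grip_width": opening from 0.0 (shut) to 1.0 (fully open).
Only numpy, scipy, OpenCV 4.12 (cv2) and the standard library are available. Lean on these libraries where they do the work, as an engineer would, in place of code of your own. Each camera call takes 0.05 s, during which the arm holds its last target. There are 200 camera calls.

TASK

The centrifuge's amber lid is propped part-open on its ratchet stay. Press the red pawl pad on the machine's left-hand side down until it clicks over and stays down, then push the lid down until it is fully shut, without slamming it. Only press and push: do not lift the lid, and leave everything else on the bench where it stands.

Things in the scene. Friction and masses are not known exactly. Their poses are not given: they have to be found in the camera images.
- centrifuge: Bench tube centrifuge, fixed: ivory housing 270 mm front to back, 225 wide, deck 125 high, orange rotor under an amber lid. Origin: centre of its underside, on the bench. Its -x axis points to its front (two black dials, roughly towards the robot), +y to its left, z up. The ratchet stay and red pawl pad are outside its left-hand side (+y).
- lid (a joint): Lid angle, rad: 0 fully shut, grows as its front rises; starts between 0.48 and 0.80. A damped friction hinge keeps it where it is left; freed, it takes 4 to 7 N down at the lip. While the pawl is engaged, the teeth on the lid's side quadrant (one per 0.094 rad) let it rise but block it going down.
- lid_lip (a point): Middle of the dark rubber strip (34 mm front to back, 120 wide) on top of the lid's ivory front lip, the natural place to push. Moves with the lid: 215 mm forward of the hinge line, 13.5 mm above it when shut. The amber dome begins 28 mm behind it and rises 28 mm above it. The lid is 180 mm wide. Axes turn with the lid.
- lid_hinge (a point): Middle of the lid's hinge line at the back of the machine, 125 mm behind its centre and 128 mm above the bench; the hinge line runs along the centrifuge's y axis.
- pawl (a joint): Pawl angle, rad: near 0 engaged (up to 0.1 while it rests on a tooth), 0.38 free, at its stop. It has an over-centre detent: it resists with about 7 N at the pad, snaps over at 0.19, then stays free by itself when let go. Free means above 0.3.
- pawl_pad (a point): Middle of the top of the red thumb pad, 34 mm front to back, 40 wide, 6 thick, level while engaged: 172 mm left of the machine's centre line, 18 forward of its centre, 77 above the bench. Pressed from above it swings down 28 mm to its stop, about a pivot 72 mm behind and 21 below it. Its inner edge is 62 mm outside the lid's side; the raised lid stands beside it: keep the hand clear of it.
- tube_rack: Bystander: black tube rack 85 x 125 mm with red, blue and violet capped tubes, 98 mm high, to the left of the pad. Origin: centre of its underside.
- reagent_bottle: Bystander: brown bottle with blue cap, 80 mm diameter, 160 mm high. Origin: centre of its underside.
- dropper_vial: Bystander: small brown dropper vial, 28 mm diameter, 75 mm high. Origin: centre of its underside.
- specimen_jar: Bystander: pale specimen jar with yellow lid, 64 mm diameter, 69 mm high. Origin: centre of its underside.
- petri_dish: Bystander: flat round dish, 92 mm diameter, 16 mm high. Origin: centre of its underside.
- slide_box: Bystander: blue box for glass slides, 97 x 82 mm, 34 mm high. Origin: centre of its underside.

How it is judged:
On the way, in this order (a step that is already met when the one before it is completed fails the run):
1. the pawl is pressed free of the teeth while the lid is still up (value of joint pawl above 0.3 rad and value of joint lid above 0.35 rad), for 0.2 s.
2. the lid is pushed fully shut (value of joint lid below 0.03 rad), for 0.2 s.
At the end, for the whole second after the job is handed in: The lid is shut (within 0.03 rad, about 6 mm at its lip) and at rest, the pawl is in its free position (above 0.30 rad), and the six bystanders stand within 20 mm of where they were (value of joint lid below 0.03 rad and value of joint pawl above 0.3 rad and velocity of joint lid between -0.05 and 0.05 rad/s and distance of each of tube_rack, reagent_bottle, dropper_vial, specimen_jar, petri_dish, slide_box from where it was at the start of the episode below 0.02 m); the robot touches nothing.
It fails at once if the lid was lifted instead of pushed down (opened beyond 0.85 rad) (value of joint lid above 0.85 rad).
It fails at once if the lid was lifted, or forced past the teeth, with the pawl still engaged (its lip went over 35 mm) (distance of lid_lip from where it was at the start of the episode above 0.035 m and value of joint pawl below 0.15 rad).
It fails at once if the lid was slammed (closing faster than 2 rad/s, about 0.43 m/s at its lip) (velocity of joint lid below -2 rad/s).
It fails at once if a bystander was moved by more than 20 mm or lifted (distance of any of tube_rack, reagent_bottle, dropper_vial, specimen_jar, petri_dish, slide_box from where it was at the start of the episode above 0.02 m).
It fails at once if a bystander was tipped (angle between any of tube_rack, reagent_bottle, dropper_vial, specimen_jar, petri_dish, slide_box's own z axis and vertical above 0.3 rad).
It also fails if it takes over 42 s, if anything falls off the work surface, if the arm or the gripper's body presses on something with over 40 N, if the wrist force passes 120 N, or if a joint passes its speed limit or range.

## Working session

There is one attempt and no reset: what is moved stays moved. The work goes in short steps, Python scripts to look and compute and a shell command to move; the robot and the scene stay as the last step left them, time stands still between calls to the robot, and variables do not carry over. Pictures are saved under pics/ and viewed, about 8 in all and at most 12, crops included, and the job is handed in when it is done.

```bash
mkdir -p pics; cat > h.py <<'E'
import numpy as np, cv2
from bench import ctrl, imaging, finder
from scipy.spatial.transform import Rotation as R
def ray(im,pt):
    h,w=im['frame'].shape[:2]
    K=np.array(im['intrinsics']);T=np.array(im['pose'])
    d=T[:3,:3]@np.linalg.inv(K)@np.array([pt[1]*w,pt[0]*h,1]);return T[:3,3],d/np.linalg.norm(d)
def plane(im,pt,z):
    o,d=ray(im,pt);return o+d*(z-o[2])/d[2]
def tri(r):
    A=sum(np.eye(3)-np.outer(d,d) for o,d in r);b=sum((np.eye(3)-np.outer(d,d))@o for o,d in r)
    p=np.linalg.solve(A,b);return p,[np.linalg.norm(np.cross(p-o,d)) for o,d in r]
E
python3 - <<'E'
from h import *
np.set_printoptions(precision=3,suppress=True)
s=ctrl.get_state();print(s)
I={c:imaging.get_image(c) for c in('scene','top')}
for c in I: cv2.imwrite(f'pics/a_{c}.png',I[c]['frame'][:,:,::-1]);print(c,np.array(I[c]['pose']))
for n in ['centrifuge','lid_lip','lid_hinge','pawl_pad','tube_rack','reagent_bottle','dropper_vial','specimen_jar','petri_dish','slide_box']:
    rs=[]
    for c in I:
        f=finder.spot_point(n,c)
        if f:
            rs.append(ray(I[c],f[0]['point']));print(n,c,round(f[0]['conf'],2),np.array(f[0]['point'])*[480,640],plane(I[c],f[0]['point'],{'pawl_pad':.077,'lid_hinge':.128}.get(n,0)))
    if len(rs)==2:print('  tri',*tri(rs))
E
```

```text
{'time': 0.0, 'joint_positions': array([-1.192,  0.322, -0.07 ,  1.452,  0.023,  1.371, -0.057]), 'qd': array([-0.001,  0.001,  0.   , -0.   , -0.   , -0.002,  0.001]), 'joint_torque': array([ -0.   , -49.129,  -0.404, -31.252,  -0.064,   0.044,   0.   ]), 'position': array([0.232, 0.607, 0.243]), 'tool_rot': array([-0.57 , -3.089,  0.003]), 'ft_force': array([-0.016,  0.118,  0.855]), 'torque': array([-0.039, -0.028, -0.031]), 'grip_width': 1.000507392226646}
scene [[-0.356  0.635 -0.686  1.417]
 [ 0.934  0.246 -0.257  0.332]
 [ 0.006 -0.733 -0.681  0.936]
 [ 0.     0.     0.     1.   ]]
top [[ 0.004 -0.99   0.14   0.399]
 [-1.    -0.007 -0.017  0.05 ]
 [ 0.018 -0.14  -0.99   1.271]
 [ 0.     0.     0.     1.   ]]
centrifuge scene 0.61 [178.32  316.416] [ 0.192 -0.115  0.   ]
centrifuge top 0.62 [253.392 330.816] [ 0.554 -0.011  0.   ]
  tri [0.523 0.003 0.252] [np.float64(0.002120115053609583), np.float64(0.0021201150536095136)]
lid_lip scene 0.94 [171.984 314.688] [ 0.164 -0.131 -0.   ]
lid_lip top 0.96 [254.88  331.904] [ 0.55  -0.014  0.   ]
  tri [ 0.519 -0.001  0.265] [np.floa
[... 1109 characters left out ...]
285), np.float64(0.0021804976695432633)]
specimen_jar scene 0.73 [217.2 256. ] [ 0.417 -0.204  0.   ]
specimen_jar top 0.86 [299.376 395.584] [ 0.424 -0.196  0.   ]
  tri [ 0.424 -0.197  0.007] [np.float64(0.0029307640475176836), np.float64(0.0029307640475177456)]
petri_dish scene 0.76 [254.112 403.52 ] [0.415 0.2   0.   ]
petri_dish top 0.94 [297.984 253.12 ] [0.426 0.209 0.   ]
  tri [0.426 0.205 0.012] [np.float64(0.0034010270927990385), np.float64(0.0034010270927991772)]
slide_box scene 0.94 [230.592 189.312] [ 0.53  -0.343 -0.   ]
slide_box top 0.72 [261.216 440.192] [ 0.534 -0.327  0.   ]
  tri [ 0.535 -0.331  0.007] [np.float64(0.006131540196720014), np.float64(0.0061315401967200036)]
```

View pics/a_scene.png

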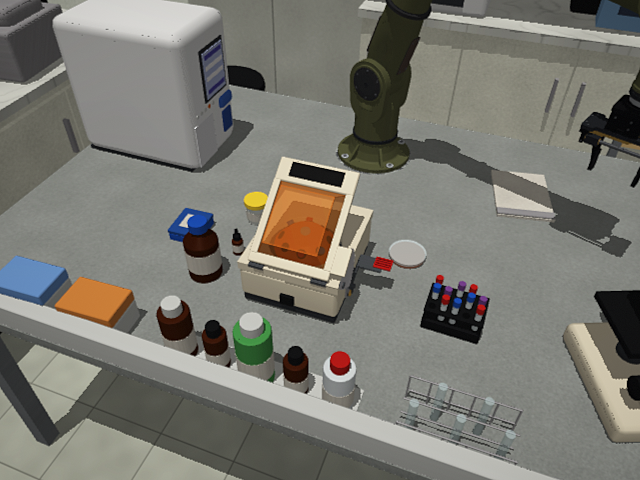

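View pics/a_top.png

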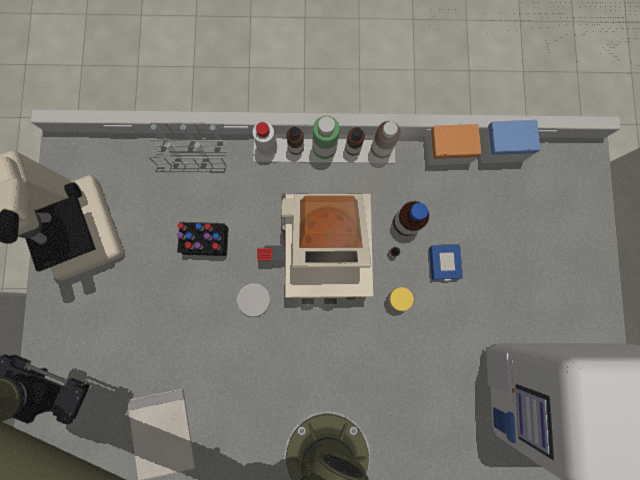

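The scene view shows the lid lip at about (172,315) and the red pad at (264,383). The top view has the pad at (254,265) and the strip at (257,331). The measured lip, hinge and pad agree with the given geometry: yaw is about 0.04, lid about 0.60 rad, and the pad is at (0.543, 0.172). First I turn the hand so the jaws lie fore-aft, and shut the fingers.

```bash
python3 -m jog '[[[0,0,0,0,0,8.4,0],[0,0,0,0,0,8.4,0],[0,0,0,0,0,8.4,0],[0,0,0,0,0,8.4,0],[0,0,0,0,0,8.4,0],[0,0,0,0,0,8.4,0],[0,0,0,0,0,8.4,0],[0,0,0,0,0,8.4,0]]]' 30
python3 - <<'E'
from h import *
np.set_printoptions(precision=3,suppress=True)
s=ctrl.get_state();M=R.from_rotvec(s['tool_rot']).as_matrix();print(M)
print(M.T@(np.array([.543,.176,.16])-s['position'])*100)
# red pad pixels in both cameras, machine yaw from red blob
I={c:imaging.get_image(c) for c in('scene','top')}
for n in('pawl_pad',):
  rs=[]
  for c in I:
    f=I[c]['frame'].astype(int);m=(f[...,0]>130)&(f[...,1]<60)&(f[...,2]<60)
    k,l,st,ce=cv2.connectedComponentsWithStats(m.astype('uint8'))
    e=finder.spot_point(n,c)[0]['point'];j=1+np.argmin(np.hypot(ce[1:,1]-e[0]*480,ce[1:,0]-e[1]*640))
    p=[(ce[j,1]+.5)/480,(ce[j,0]+.5)/640];rs.append(ray(I[c],p));print(c,ce[j],st[j],plane(I[c],p,.077))
  print(tri(rs))
E
```

```text
time: 1.9
position: [0.2319, 0.6072, 0.2446]
tool_rot: [-2.191, -2.251, -0.0]
ft_force: [-0.4, -0.8, 0.9]
grip_width: 0.359
[[-0.027  1.     0.   ]
 [ 1.     0.027  0.   ]
 [ 0.     0.    -1.   ]]
[-43.953  29.929   8.458]
scene [382.662 263.36 ] [373 257  20  14 139] [0.545 0.176 0.077]
top [264.735 253.786] [257 248  15  12 117] [0.541 0.17  0.077]
(array([0.541, 0.173, 0.073]), [np.float64(0.002303261360032431), np.float64(0.002303261360032446)])
```

```bash
python3 -m jog '[[[-4,2.7,0,0,0,0,0],[-4,2.7,0,0,0,0,0],[-4,2.7,0,0,0,0,0],[-4,2.7,0,0,0,0,0],[-4,2.7,0,0,0,0,0],[-4,2.7,0,0,0,0,0],[-4,2.7,0,0,0,0,0],[-4,2.7,0,0,0,0,0],[-4,2.7,0,0,0,0,0],[-4,2.7,0,0,0,0,0],[-4,2.7,0,0,0,0,0],[0,0,0,0,0,0,0]]]'
python3 - <<'E'
from h import *
np.set_printoptions(precision=3,suppress=True)
s=ctrl.get_state();M=R.from_rotvec(s['tool_rot']).as_matrix()
print(s['position'],M.T@(np.array([.543,.176,.12])-s['position'])*100)
E
```

```text
time: 3.3
position: [0.5472, 0.1686, 0.2451]
tool_rot: [2.192, 2.244, -0.001]
ft_force: [0.0, -0.7, 0.7]
grip_width: 0.004
[0.547 0.169 0.245] [ 0.8   -0.441 12.507]
```

```bash
python3 -m jog '[[[0.8,-0.4,2,0,0,0,0],[0,0,2,0,0,0,0],[0,0,2,0,0,0,0],[0,0,2,0,0,0,0],[0,0,2,0,0,0,0],[0,0,2,0,0,0,0],[0,0,0,0,0,0,0],[0,0,0,0,0,0,0]]]'
python3 - <<'E'
from h import *
for c in('scene','top'):
  f=imaging.get_image(c)['frame'][:,:,::-1]
  b=f[130:330,230:480] if c=='scene' else f[170:320,170:400]
  cv2.imwrite(f'pics/b_{c}.png',cv2.resize(b,None,fx=3,fy=3,interpolation=cv2.INTER_CUBIC))
E
```

```text
time: 4.1
position: [0.539, 0.1855, 0.1248]
tool_rot: [-2.182, -2.26, 0.0]
ft_force: [-0.5, -0.3, 0.7]
grip_width: 0.004
```

View pics/b_scene.png

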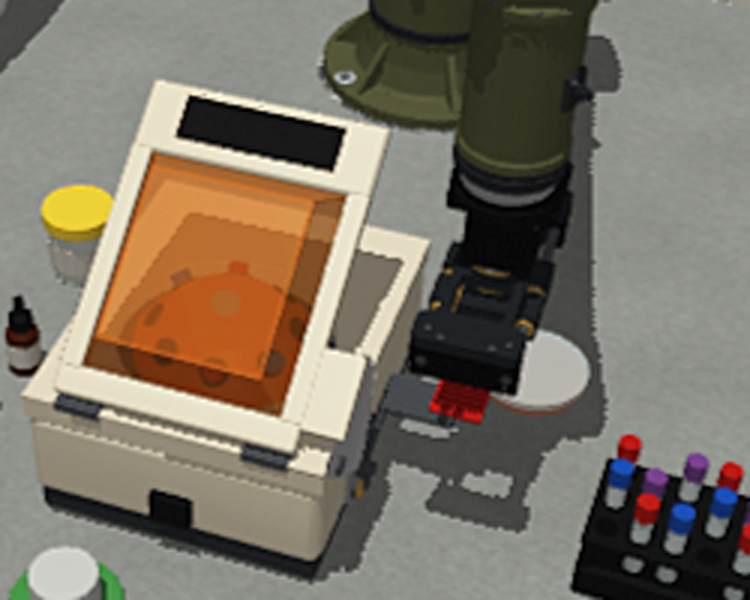

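The hand sits over the pad, clear of the lid. The pad shows in the crop at (400,460), and the hand is about 1 cm too far outward. I'll correct that and press.

```bash
python3 -m jog '[[[-1,0.3,0.5,0,0,0,0],[0,0,0.7,0,0,0,0],[0,0,0.7,0,0,0,0],[0,0,0.5,0,0,0,0],[0,0,0.5,0,0,0,0],[0,0,0.5,0,0,0,0],[0,0,0.5,0,0,0,0],[0,0,0.5,0,0,0,0]]]'
python3 -m jog '[[[0,0,0.4,0,0,0,0],[0,0,0.3,0,0,0,0],[0,0,0,0,0,0,0]]]'
```

```text
time: 5.0
position: [0.5426, 0.1755, 0.08]
tool_rot: [2.184, 2.258, 0.001]
ft_force: [0.2, -0.1, 0.5]
grip_width: 0.005
time: 5.3
position: [0.5428, 0.1754, 0.0755]
tool_rot: [-2.184, -2.257, -0.001]
ft_force: [-5.1, -1.4, 13.4]
grip_width: 0.006
```

```bash
python3 -m jog '[[[0,0,0.2,0,0,0,0],[0,0,0,0,0,0,0]]]'
python3 -m jog '[[[0,0,-2,0,0,0,0],[0,0,-4,0,0,0,0],[0,0,-4,0,0,0,0],[0,0,-4,0,0,0,0],[0,0,-4,0,0,0,0],[0,0,-4,0,0,0,0],[0,0,-4,0,0,0,0],[0,0,0,0,0,0,0]]]'
python3 - <<'E'
from h import *
np.set_printoptions(precision=3,suppress=True)
I={c:imaging.get_image(c) for c in('scene','top')}
for n in('pawl_pad','lid_lip','tube_rack','petri_dish'):
  rs=[]
  for c in I:
    f=finder.spot_point(n,c)
    if f:rs.append(ray(I[c],f[0]['point']));print(n,c,round(f[0]['conf'],2),np.array(f[0]['point'])*[480,640])
  if len(rs)==2:print(tri(rs))
f=I['scene']['frame'][:,:,::-1]
cv2.imwrite('pics/c.png',cv2.resize(f[130:330,230:480],None,fx=3,fy=3,interpolation=cv2.INTER_CUBIC))
s=ctrl.get_state();M=R.from_rotvec(s['tool_rot']).as_matrix();print(s['position'],M)
E
```

```text
time: 5.5
position: [0.543, 0.1755, 0.075]
tool_rot: [-2.184, -2.257, -0.002]
ft_force: [-8.2, -2.5, 23.0]
grip_width: 0.004
time: 6.3
position: [0.5451, 0.1759, 0.3379]
tool_rot: [2.182, 2.255, 0.017]
ft_force: [0.4, -0.7, 0.3]
grip_width: 0.008
pawl_pad scene 0.94 [268.704 379.2  ]
pawl_pad top 0.82 [255.984 263.808]
(array([0.54 , 0.172, 0.056]), [np.float64(0.004395173230867141), np.float64(0.004395173230867131)])
lid_lip scene 0.56 [173.424 313.728]
lid_lip top 0.58 [253.824 331.072]
(array([ 0.522, -0.   ,  0.263]), [np.float64(0.001161529909623706), np.float64(0.0011615299096237478)])
tube_rack scene 0.74 [321.408 449.728]
tube_rack top 0.95 [240.912 207.424]
(array([ 0.588,  0.346, -0.   ]), [np.float64(0.00094425998032016), np.float64(0.000944259980320331)])
petri_dish scene 0.77 [253.584 405.312]
[0.542 0.175 0.331] [[-0.033  0.999 -0.001]
 [ 0.999  0.033 -0.001]
 [-0.001 -0.001 -1.   ]]
```

View pics/c.png

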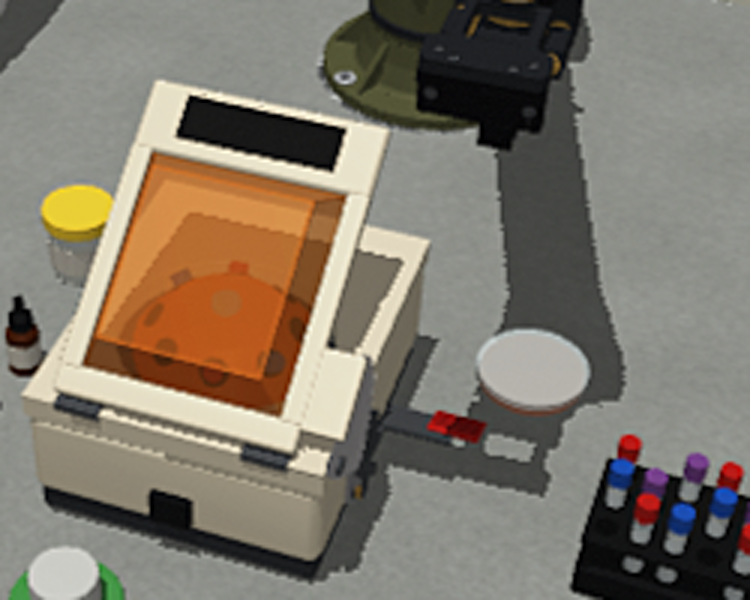

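The pad is down and tilted and stays there by itself (crop (427,456), z about 0.056), and the lid hasn't moved. Next I move over the lip and turn the jaws across it.

```bash
python3 -m jog '[[[-3.5,-0.6,0,0,0,0,0],[-3.5,-0.6,0,0,0,0,0],[-3.5,-0.6,0,0,0,0,0],[-3.5,-0.6,0,0,0,0,0],[-3.5,-0.6,0,0,0,0,0]]]'
python3 -m jog '[[[0,0,0,0,0,-8.2,0],[0,0,0,0,0,-8.2,0],[0,0,0,0,0,-8.2,0],[0,0,0,0,0,-8.2,0],[0,0,0,0,0,-8.2,0],[0,0,0,0,0,-8.2,0],[0,0,0,0,0,-8.2,0],[0,0,0,0,0,-8.2,0],[0,0,0,0,0,-8.2,0],[0,0,0,0,0,-8.2,0],[0,0,0,0,0,-8.2,0],[0,0,0,0,0,0,0]]]'
python3 - <<'E'
from h import *
np.set_printoptions(precision=4,suppress=True)
s=ctrl.get_state();M=R.from_rotvec(s['tool_rot']).as_matrix();print(s['position'],M)
print(M.T@(np.array([.518,-.001,.295])-s['position'])*100)
# arc of the lip from contact
h=np.array([.694,.006]);a0=np.arctan2(13.5,215)
for th in np.arange(.62,-.03,-.05): print(round(th,2),.694-.2154*np.cos(th+a0),.128+.2154*np.sin(th+a0)+.022)
E
```

```text
time: 7.3
position: [0.5178, -0.002, 0.3314]
tool_rot: [-2.184, -2.258, -0.0]
ft_force: [-0.2, 0.3, 0.0]
grip_width: 0.004
time: 8.5
position: [0.5181, -0.0006, 0.3314]
tool_rot: [0.058, -3.141, -0.0]
ft_force: [0.5, -0.1, -0.6]
grip_width: 0.004
[ 0.5181 -0.0006  0.3314] [[-0.9993 -0.0369 -0.0003]
 [-0.0369  0.9993  0.    ]
 [ 0.0003  0.     -1.    ]]
[ 0.0141 -0.0352  3.6357]
0.62 0.5268782774947619 0.2858951429112984
0.57 0.5202952097796114 0.2773727045111738
0.52 0.5141463135763058 0.26853190068419347
0.47 0.5084469579230703 0.2593948288357232
0.42 0.5032113882408709 0.24998432688688912
0.37 0.49845269072728093 0.24032391619166868
0.32 0.4941827596478029 0.23043774274575526
0.27 0.4904122676063982 0.22035051683414408
0.22 0.487150638869536 0.21008745126828846
0.17 0.48440602581043535 0.19967419836720182
0.12 0.4821852885323768 0.1891367858400196
0.07 0.4804939777220181 0.17850155173028134
0.02 0.4793363207755673 0.16779507858453863
```

```bash
python3 -m jog '[[[0,0,1.5,0,0,0,0],[0,0,1.2,0,0,0,0],[0,0,0.5,0,0,0,0],[0,0,0.5,0,0,0,0],[0,0,0.5,0,0,0,0],[0.2,0,0.5,0,0,0,0],[0.3,0,0.5,0,0,0,0],[0.3,0,0.5,0,0,0,0]]]'
python3 -m jog '[[[0.3,0,0.5,0,0,0,0],[0.3,0,0.5,0,0,0,0]]]'
```

```text
time: 9.3
position: [0.5105, -0.0008, 0.2751]
tool_rot: [-0.057, 3.139, 0.001]
ft_force: [-0.8, -0.5, 5.6]
grip_width: 0.007
time: 9.5
position: [0.504, -0.001, 0.2646]
tool_rot: [-0.058, 3.141, 0.001]
ft_force: [-0.9, 0.7, 4.2]
grip_width: 0.006
```

The lid is closing freely at about 5 N. I keep following the arc.

```bash
python3 -m jog '[[[0.1,0,0.5,0,0,0,0],[0.1,0,0.5,0,0,0,0],[0.1,0,0.5,0,0,0,0],[0.2,0,0.5,0,0,0,0],[0.2,0,0.5,0,0,0,0],[0.2,0,0.5,0,0,0,0],[0.1,0,0.5,0,0,0,0],[0.2,0,0.5,0,0,0,0],[0.1,0,0.5,0,0,0,0],[0.2,0,0.5,0,0,0,0],[0.1,0,0.5,0,0,0,0],[0.1,0,0.5,0,0,0,0]]]'
python3 -m jog '[[[0.1,0,0.5,0,0,0,0],[0.1,0,0.5,0,0,0,0],[0.1,0,0.5,0,0,0,0],[0.1,0,0.5,0,0,0,0],[0.1,0,0.5,0,0,0,0],[0,0,0.5,0,0,0,0],[0,0,0.5,0,0,0,0]]]'
```

```text
time: 10.7
position: [0.4868, -0.0017, 0.204]
tool_rot: [0.058, -3.14, -0.0]
ft_force: [-2.7, 0.8, 3.6]
grip_width: 0.007
time: 11.4
position: [0.482, -0.002, 0.169]
tool_rot: [0.057, -3.141, 0.0]
ft_force: [-3.3, 0.7, 3.2]
grip_width: 0.006
```

```bash
python3 -m jog '[[[0,0,0.3,0,0,0,0],[0,0,0.3,0,0,0,0],[0,0,0.2,0,0,0,0],[0,0,0,0,0,0,0]]]'
```

```text
time: 11.8
position: [0.4822, -0.002, 0.1623]
tool_rot: [0.057, -3.14, -0.001]
ft_force: [-5.7, -0.2, 10.4]
grip_width: 0.003
```

```bash
python3 -m jog '[[[0,0,0.2,0,0,0,0],[0,0,0.1,0,0,0,0],[0,0,0,0,0,0,0],[0,0,0,0,0,0,0]]]'
python3 -m jog '[[[0,0,-1,0,0,0,0],[0,0,-2,0,0,0,0],[0,0,-3,0,0,0,0],[0,0,-4,0,0,0,0],[0,0,-4,0,0,0,0],[3,0,-3,0,0,0,0],[0,0,0,0,0,0,0]]]'
python3 - <<'E'
from h import *
np.set_printoptions(precision=3,suppress=True)
I={c:imaging.get_image(c) for c in('scene','top')}
for n in ['pawl_pad','lid_lip','tube_rack','reagent_bottle','dropper_vial','specimen_jar','petri_dish','slide_box']:
  rs=[]
  for c in I:
    f=finder.spot_point(n,c)
    if f:rs.append(ray(I[c],f[0]['point']))
  print(n,len(rs),tri(rs) if len(rs)==2 else '')
f=I['scene']['frame'][:,:,::-1]
cv2.imwrite('pics/d.png',cv2.resize(f[130:330,160:480],None,fx=2.5,fy=2.5,interpolation=cv2.INTER_CUBIC))
E
```

```text
time: 12.2
position: [0.4822, -0.0021, 0.1621]
tool_rot: [0.057, -3.14, -0.003]
ft_force: [-13.5, -0.6, 28.2]
grip_width: 0.003
time: 12.9
position: [0.4531, -0.0034, 0.3331]
tool_rot: [-0.057, 3.133, 0.004]
ft_force: [-0.1, 0.4, -0.3]
grip_width: 0.005
pawl_pad 2 (array([0.545, 0.175, 0.057]), [np.float64(0.0035992558385556793), np.float64(0.003599255838555665)])
lid_lip 2 (array([0.595, 0.168, 0.303]), [np.float64(0.11987213215607534), np.float64(0.1198721321560753)])
tube_rack 2 (array([ 0.589,  0.348, -0.004]), [np.float64(0.0005992630156476945), np.float64(0.0005992630156477533)])
reagent_bottle 2 (array([ 0.652, -0.234,  0.005]), [np.float64(0.0017422876985481249), np.float64(0.0017422876985480908)])
dropper_vial 2 (array([ 0.553, -0.185, -0.008]), [np.float64(0.003674249174514627), np.float64(0.003674249174514542)])
specimen_jar 2 (array([ 0.419, -0.195, -0.003]), [np.float64(0.0003448927184648365), np.float64(0.0003448927184647511)])
petri_dish 2 (array([0.424, 0.21 , 0.004]), [np.float64(0.0017060845234612221), np.float64(0.0017060845234612284)])
slide_box 2 (array([ 0.532, -0.34 , -0.005]), [np.float64(0.00648447455562526), np.float64(0.006484474555625307)])
```

View pics/d.png

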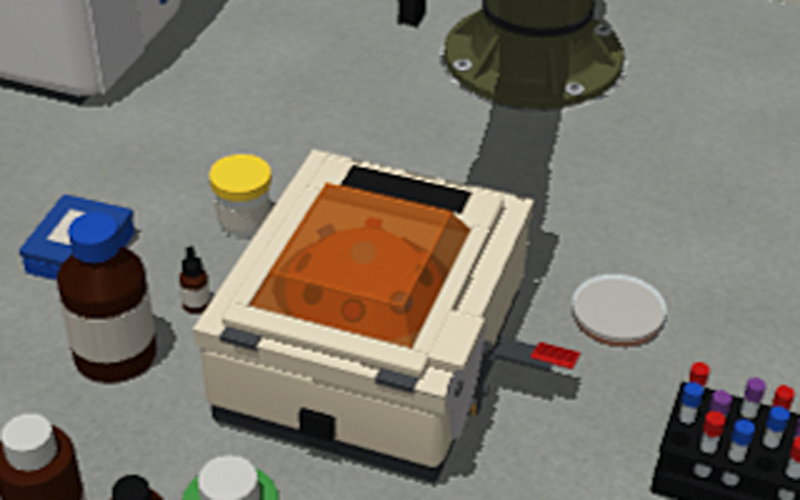

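The lid lies flush, with its strip at crop (187,407), the pad is still down at (355,556), and the bystanders haven't moved. I'll check the strip against its shut position, then hand in.

```bash
python3 - <<'E'
from h import *
from bench import close_job
im=imaging.get_image('scene')
print(plane(im,[(130+187/2.5)/480,(160+407/2.5)/640],.1415),'expect ~',[.479,-.003])
print(ctrl.get_state()['ft_force'],close_job())
E
```

```text
[0.47069452 0.00304149 0.1415    ] expect ~ [0.479, -0.003]
the job is handed in; nothing more can be done
[-0.66891827 -0.6080338  -0.72195947] None
```

I pressed the pawl pad down until it clicked over, pushed the lid fully shut, backed the hand off and handed the job in. No verdict is reported on hand-in.

- **Pawl:** I pressed the pad to its stop with 23 N. It stayed down when released: two later measurements put it at z ≈ 0.056–0.057 m, tilted, against 0.077 m at the start. The nominal free height is about 0.049 m, so the finder reads a few millimetres high.
- **Lid:** I pushed at the lip along its arc at about 0.05 m/s with 3–6 N. It met a hard stop at a TCP height of 0.162 m, where 0.1635 m is the predicted shut height. I pressed there with 28 N before retreating.
- **Last picture:** The lid lies flush with the housing. A pixel read by eye put the strip about 1 cm from its expected shut position, which is rougher than the stop height.
- **Failed check:** The finder's last lip measurement was unusable, with the two cameras disagreeing by 12 cm, so I discarded it. The shut lid rests on the stop height and the picture.
- **Bystanders:** All six measured within about 1 cm of their first positions, which is within the finder's scatter. The hand touched nothing at the end, and the clock stood at about 13 s of the 42 s allowed.

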